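Turn the cutting board groove side up

ROBOT

A 6-joint arm with a two-finger parallel gripper is mounted at the origin on the work surface. World frame = base frame: x ahead of the robot, y to its left, z up, the work surface at z = 0. Lengths are in mm, angles in rad, forces in N, time in s.
With the tool pointing down it reaches from about 275 to 750 mm from the base axis. Payload 10.2 kg.
Tool frame: the origin (TCP) lies between the finger pads; the fingertips stand ctrl.tips_ahead ahead of it and the grasp point (between the pads) lies 8 mm behind it (ctrl.tips_ahead is the distance from the TCP to the fingertips, in mm); z points along the fingers, y is the direction in which the jaws open and shut (so a half turn about z gives the same grasp; the last joint's range is limited). The gripper opens to 85 mm and grips with 20 to 120 N. Pads are 22 mm wide; open, the fingers measure 114 mm over their backs; the gripper's body (76 mm by 85 mm) begins 54 mm behind the grasp point. The pads swing forward as they close: fully open they stand 13 mm farther back than shut.
Start: joints at [0.993, 0.313, 1.498, -0, 1.331, -0.223], TCP at [182.399, 492.302, 242.294] pointing down, gripper open.
Joint ranges: [-2.94, 2.94], [-0.97, 2.17], [0.19, 2.56], [-1.23, 4.37], [0.02, 3.11], [-2.88, 2.88]. Speed limits (rad/s): [2.39, 2.39, 3.01, 3.14, 3.14, 3.14].

INTERFACE

Orientations are given as a unit quaternion [w, x, y, z].
In Python, from rig import ctrl gives the robot as it stands. The module is installed in compiled form; this text tells all that it offers.
- The arm moves only by the tool move_arm, never from a script. Its argument "motion" is a list of rows, each an object with "offset": the shift along the tool's x, y, z in m, a list of three; "angular": the turn, a rotation vector about the tool's x, y, z in degrees, a list of three; "jaw": the finger opening in m, from 0 to 0.0854. In form: [{"offset": [tx, ty, tz], "angular": [ax, ay, az], "jaw": jaw}, ...]. A call has 1 to 5 rows; each row is the pose to reach, as a shift and turn from the pose commanded when the call began, along the tool's axes at that moment; what a row does not reach only later rows make up. A row lasts 1/8 s, in which the tool goes at most 62.5 mm and 10.7 degrees, less where a joint would pass 70% of its speed; a pose out of reach is approached as far as the arm can. A call with a gripper value outside its range is refused whole. The fingers move at their own pace and stop on an object; "squeeze" is the grip in N (left out, the last holds). Time passes only in rows, so rows that repeat a pose let the fingers close. It gives the time, the measured TCP pose, the force and the opening at its end, in the units of the state.
- ctrl.sense(): the state, without advancing time (a new reading comes with each control period).
- ctrl.capture(name): name is "scene" or "side" or "wrist"; returns a dict with "img" (420x560x3 uint8, red, green, blue), "intrinsics" (3x3 intrinsics, pixels), "rvec" (rotation vector, rad) and "tvec" (3), from world to camera coordinates, as OpenCV has them. Camera axes: x right, y down, z forward; pixel columns grow to the right and rows downward; lengths in mm; the calibration is good to about 2 mm. A picture is of the moment at which its call begins. There is no depth.
- ctrl.finish_job(): hands the job in, once; it reports no verdict.
The state is a dict: "time_s": time; "joints": joint angles; "dq": joint speeds; "tau": joint torques, N m; "eef_pos": TCP position; "ee_rot": TCP orientation; "force": force on the tool from outside, world axes, zero at the start; "wrist_torque": the same for the moment, N m; "grip_width": opening from 0.0 (shut) to 1.0 (fully open).
Only numpy, scipy, OpenCV 4.12 (cv2) and the standard library are available. Lean on these libraries where they do the work, as an engineer would, in place of code of your own. Each camera call takes 0.05 s, during which the arm holds its last target. There are 200 camera calls.

TASK

The large rectangular cutting board lies groove side down on the raised stainless cabinet. Slide it flat until it sticks out a few centimetres past the cabinet's free right-hand end (on the robot's right), get under the overhanging end and tip the board up and over its other edge, so that it ends lying flat, groove side up and wholly on the cabinet top. Leave the mug and the round board where they are.

Things in the scene. Friction and masses are not known exactly. Their poses are not given: they have to be found in the camera images.
- board_center (a point): Centre (half-way up) of the large rectangular wooden cutting board: a slab 200 mm along its x, 150 mm along its y, 12 mm thick, 0.2 to 0.4 kg. It starts flat on the cabinet, its y pointing inwards from the free end (within 10 degrees), its z up. Its underside (-z face) has a dark juice groove 15 mm inside the rim, with no depth to catch on; the other face is plain. It must end z down.
- riser_edge (a point): Point on the top rim of the free right end of the raised stainless cabinet, fixed, 420 (x) by 620 (y) by 130 mm high. Its flat top is level with this point. Axes: x along the rim, y inwards over the top, z up. The top spans x -160 to +260 mm, y 0 to 620 mm; it is clear but for the board to y = 420 mm for x below +140 mm (brush and tongs beyond). Outside the rim 150 mm are clear down to the counter.
- mug: Red enamel mug, 84 mm wide and 85 mm high with a side handle, upright on the cabinet top at its left-hand end; origin at the centre of its underside. A bystander: leave it standing there.
- round_board: Round wooden board, 140 mm in diameter and 14 mm thick, lying on the cabinet top at its left-hand end; origin at the centre of its underside. A bystander of the same wood as the board to turn: leave it there.
There are look-alikes about, which are no part of the job. What is shaped like the part that bears board_center but green or purple is not meant.

How it is judged:
By the outcome, as a careful person would: the job done as asked, in the order asked, and still so for the second after the job is handed in, with the robot touching nothing.
It also fails if it takes over 61 s, if anything falls off the work surface, if the arm or the gripper's body presses on something with over 40 N, if the wrist force passes 120 N, or if a joint passes its speed limit or range.

## Working session

There is one attempt and no reset: what is moved stays moved. The work goes in short steps, Python scripts to look and compute and a tool call to move; the robot and the scene stay as the last step left them, time stands still between calls to the robot, and variables do not carry over. Pictures are saved under pics/ and viewed, about 8 in all and at most 12, crops included, and the job is handed in when it is done.

Besides the shell and the picture viewer there is one more tool, called as name([rows], argument=value, ...), one row to a line, values as JSON. move_arm: Moves the arm, as the interface text tells. Its arguments: {"type":"object","properties":{"motion":{"type":"array","items":{"type":"object","properties":{"offset":{"type":"array","items":{"type":"number"}},"angular":{"type":"array","items":{"type":"number"}},"jaw":{"type":"number"}}}},"squeeze":{"type":"number"}},"required":["motion"]}

```bash
mkdir -p pics
python3 - <<'E'
from rig import ctrl
import cv2,numpy as np
a=[]
for n in("scene","side"):
    c=ctrl.capture(n); cv2.imwrite(f"pics/{n}0.png",c["img"][:,:,::-1])
    R=cv2.Rodrigues(np.array(c["rvec"]))[0]; print(n,(-R.T@np.array(c["tvec"]).ravel()).round(),R[2].round(2),np.array(c["intrinsics"]).round(1).tolist())
    a.append(c["img"])
print(ctrl.sense(),ctrl.tips_ahead)
E
```

```text
scene [1616.   -0. 1205.] [-0.71  0.05 -0.7 ] [[540.9, 0.0, 277.3], [0.0, 540.9, 211.2], [0.0, 0.0, 1.0]]
side [  -8. -826.  756.] [ 0.43  0.73 -0.54] [[392.4, 0.0, 283.1], [0.0, 392.4, 214.0], [0.0, 0.0, 1.0]]
{'time_s': 0.1, 'joints': array([ 9.92594286e-01,  3.13387335e-01,  1.49833548e+00, -1.27747742e-06,
        1.33096831e+00, -2.23388314e-01]), 'dq': array([ 5.10682470e-06, -2.25522971e-03, -2.32587717e-03, -7.86165339e-04,
       -6.53944431e-04, -5.47203606e-04]), 'tau': array([ 2.19682741e-03, -4.12899828e+01, -2.60138118e+01, -1.90296187e-04,
        3.10830786e-03, -1.95330250e-05]), 'eef_pos': array([182.28669491, 492.12380885, 241.80537148]), 'ee_rot': array([-2.13713429e-04,  1.76477557e-01,  9.84304511e-01, -5.05951353e-04]), 'force': array([-0.22030564, -0.49748975,  0.8335892 ]), 'wrist_torque': array([-0.04408071,  0.00973363, -0.01570292]), 'grip_width': 0.999237886328142} 11.0
```

View pics/scene0.png

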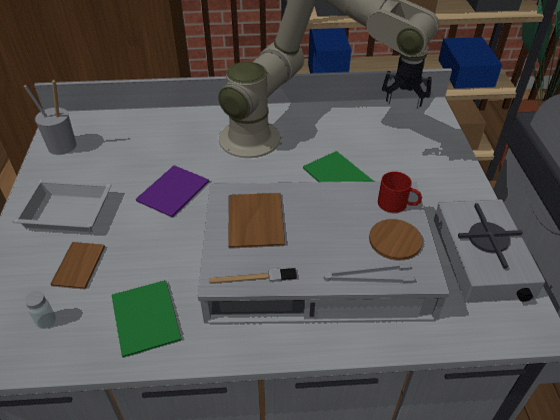

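View pics/side0.png

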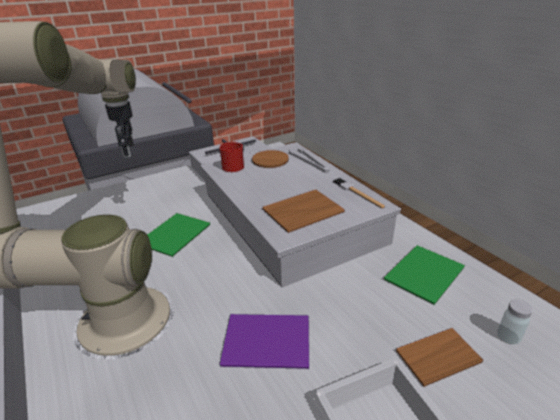

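Candidates for the board in the scene view:
- Brown slab on the cabinet (256,220).
- Small brown slab on the counter (78,265).
- Green slabs (145,316) and (338,168).
- Purple slab (173,190).

Only the brown one on the cabinet fits: it is wood, on the raised cabinet and near the free end (left in this view). The mug is at (395,192) and the round board at (396,239). I'll confirm with a crop and measure it.

```bash
cat > h.py <<'E'
from rig import ctrl
import cv2,numpy as np
from scipy.spatial.transform import Rotation as Ro
def cam(n):
    c=ctrl.capture(n);c["K"]=np.array(c["intrinsics"],float);c["r"]=np.array(c["rvec"],float).ravel();c["t"]=np.array(c["tvec"],float).ravel();return c
def back(c,uv,z):
    R=cv2.Rodrigues(c["r"])[0];o=-R.T@c["t"];p=np.c_[np.array(uv,float).reshape(-1,2),np.ones(len(np.array(uv).reshape(-1,2)))]
    d=(R.T@np.linalg.inv(c["K"])@p.T).T;return o+d*((z-o[2])/d[:,2])[:,None]
def proj(c,P): return cv2.projectPoints(np.array(P,float).reshape(-1,3),c["r"],c["t"],c["K"],None)[0].reshape(-1,2)
def wood(c,near):
    h=cv2.cvtColor(c["img"],cv2.COLOR_RGB2HSV);m=((h[...,0]<20)&(h[...,1]>90)&(h[...,2]>50)).astype(np.uint8)
    m=cv2.morphologyEx(m,cv2.MORPH_OPEN,np.ones((3,3)));n,l=cv2.connectedComponents(m);return (l==l[near[1],near[0]]).astype(np.uint8)
E
python3 - <<'E'
from h import *
for n,near in(("scene",(256,215)),("side",(305,210))):
    c=cam(n);m=wood(c,near);ct=max(cv2.findContours(m,0,1)[0],key=cv2.contourArea)
    P=back(c,ct.reshape(-1,2),142)[:,:2].astype(np.float32)
    q=cv2.approxPolyDP(cv2.convexHull(ct),6,True).reshape(-1,2)
    print(n,m.sum(),cv2.minAreaRect(P),q.tolist(),back(c,q,142).round(1).tolist())
    x,y=near;cr=c["img"][y-90:y+120,x-110:x+170]
    cv2.imwrite(f"pics/{n}c.png",cv2.resize(cr,None,fx=2.8,fy=2.8,interpolation=cv2.INTER_CUBIC)[:,:,::-1])
E
python3 -c "
import cv2,numpy as np
a=cv2.imread('pics/scenec.png');b=cv2.imread('pics/sidec.png')
cv2.imwrite('pics/both.png',cv2.resize(np.hstack([a[:,:],b[:,:]]),(800,300)))"
```

```text
scene 2797 ((555.4406127929688, 7.4376068115234375), (147.16212463378906, 204.35545349121094), 89.55786895751953) [[279, 193], [284, 244], [229, 246], [229, 195]] [[455.8, 80.0, 142.0], [656.2, 79.4, 142.0], [653.4, -65.9, 142.0], [454.3, -65.4, 142.0]]
side 1821 ((548.9520263671875, -3.3867721557617188), (153.18968200683594, 199.53895568847656), 89.5108413696289) [[343, 211], [286, 230], [264, 207], [316, 190]] [[639.3, -79.6, 142.0], [448.6, -69.7, 142.0], [457.6, 69.6, 142.0], [648.0, 67.6, 142.0]]
```

View pics/scenec.png

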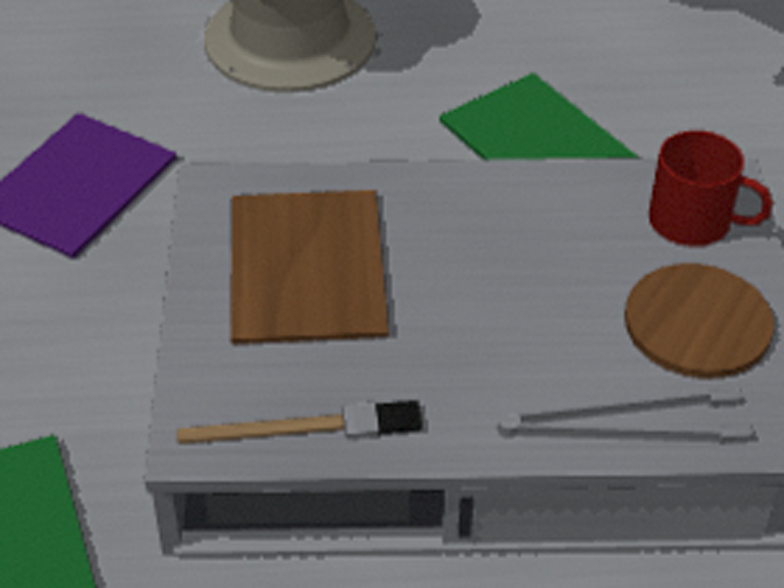

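View pics/sidec.png

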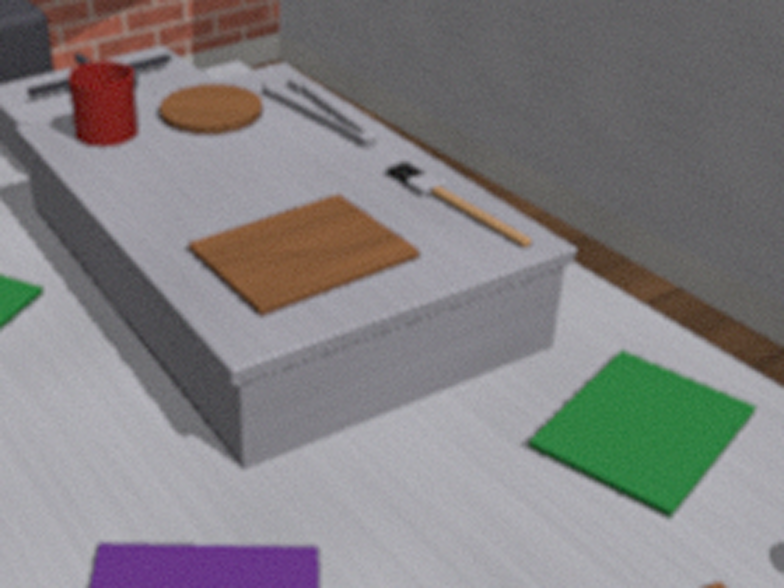

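The crops confirm a plain brown 200x150 slab on the cabinet. Rim corners are at about (209.6,182.9) and (199.6,295) in scene, and (279.6,253.5) and (399.8,208.6) in side.

Run:
```python
from h import *
c=cam("scene");print(back(c,[(209.6,182.9),(199.6,296)],130).round(1).tolist())
s=cam("side");print(back(s,[(279.6,253.5),(399.8,208.6)],130).round(1).tolist())
# joint pose fit of board by both views' mask contours
from scipy.optimize import least_squares
def corners(p,z):
    a=p[2];R=np.array([[np.cos(a),-np.sin(a)],[np.sin(a),np.cos(a)]])
    q=np.array([[-100,-75],[100,-75],[100,75],[-100,75]])@R.T+p[:2];return np.c_[q,np.full(4,z)]
M=[(c,wood(c,(256,215))),(s,wood(s,(305,210)))]
S=[cv2.GaussianBlur(m.astype(np.float32),(0,0),1.2)[100:300,150:450] for _,m in M]
def res(p):
    o=[]
    for (k,_),b in zip(M,S):
        im=np.zeros((420*1,560),np.float32)
        pts=np.vstack([proj(k,corners(p,130)),proj(k,corners(p,142))])
        cv2.fillConvexPoly(im,(cv2.convexHull(pts.astype(np.float32))*16).round().astype(np.int32),1,cv2.LINE_AA,4)
        im=cv2.GaussianBlur(im,(0,0),1.2)[100:300,150:450];o.append((im-b).ravel())
    return np.concatenate(o)
from scipy.optimize import minimize
r=minimize(lambda p:(res([p[0],p[1],p[2]/100])**2).sum(),[552,2,0],method="Nelder-Mead",options=dict(initial_simplex=[[552,2,0],[560,2,0],[552,10,0],[552,2,5]]))
print(r.x,r.fun,S[0].sum(),S[1].sum())
print(back(c,[(387,208),(408,250)],130).round(),)
```

```text
[[383.4, -124.1, 130.0], [802.4, -139.1, 130.0]]
[[387.9, -135.4, 130.0], [801.0, -148.7, 130.0]]
[548.65952195   6.34282108  -1.2347057 ] 186.78390502929688 2796.0 1822.0002
[[527. 385. 130.]
 [689. 406. 130.]]
```

```bash
cat >> h.py <<'E'
def Rzy(z,y):
    z=np.array(z,float);z/=np.linalg.norm(z);y=np.array(y,float);y-=z*(y@z);y/=np.linalg.norm(y);return np.c_[np.cross(y,z),y,z]
def cur():
    s=ctrl.sense();q=s["ee_rot"];return s,np.array(s["eef_pos"]),Ro.from_quat([q[1],q[2],q[3],q[0]]).as_matrix()
def plan(*targets):
    s,p,R=cur();print("t",round(s["time_s"],2),"p",p.round(1),"q",s["joints"].round(3),"F",s["force"].round(1),"w",round(s["grip_width"],3),"tips",ctrl.tips_ahead)
    print("R",R.round(3).tolist())
    for P,T in targets: print(P,"off m",(R.T@(np.array(P)-p)/1000).round(4),"ang",np.degrees(Ro.from_matrix(R.T@(R if T is None else T)).as_rotvec()).round(2))
E
python3 - <<'E'
from h import *
T=Rzy([0,0,-1],[1,-.02,0]);plan(((182,492,310),None),((552,125,310),T),((552,125,190),T))
E
```

```text
t 0.3 p [182.4 492.2 242.1] q [ 0.993  0.313  1.498  0.     1.331 -0.223] F [-0.2 -0.4 -0.3] w 0.998 tips 11.0
R [[-0.938, 0.347, -0.0], [0.347, 0.938, -0.0], [0.0, -0.0, -1.0]]
(182, 492, 310) off m [ 0.0003 -0.0004 -0.0679] ang [0. 0. 0.]
(552, 125, 310) off m [-0.4742 -0.216  -0.0679] ang [-3.000e-02  1.000e-02  7.082e+01]
(552, 125, 190) off m [-0.4742 -0.2159  0.0521] ang [-3.000e-02  1.000e-02  7.082e+01]
```

move_arm([
  {"offset":[0,0,-0.06],"angular":[0,0,5],"jaw":0.085},
  {"offset":[-0.05,-0.022,-0.068],"angular":[0,0,15],"jaw":0.085},
  {"offset":[-0.107,-0.048,-0.068],"angular":[0,0,25],"jaw":0.085},
  {"offset":[-0.164,-0.074,-0.068],"angular":[0,0,35],"jaw":0.085},
  {"offset":[-0.22,-0.1,-0.068],"angular":[0,0,44],"jaw":0.085},
])

```text
time_s: 0.92
eef_pos: [355.0, 320.5, 310.4]
ee_rot: [0.0, 0.535, 0.845, 0.0]
force: [0.6, 1.1, -0.3]
grip_width: 0.997
```

Run:
```python
from h import *
T=Rzy([0,0,-1],[1,-.02,0]);plan(((552,125,310),T),((552,125,190),T))
```

```text
t 0.93 p [355.  320.5 310.4] q [0.489 0.166 1.507 0.    1.468 0.046] F [ 0.6  1.1 -0.3] w 0.997 tips 11.0
R [[-0.429, 0.904, 0.0], [0.904, 0.429, 0.0], [0.0, 0.0, -1.0]]
(552, 125, 310) off m [-0.2611  0.0942  0.0004] ang [ 2.000e-02 -1.000e-02  2.652e+01]
(552, 125, 190) off m [-0.2611  0.0941  0.1204] ang [ 2.000e-02 -1.000e-02  2.652e+01]
```

move_arm([
  {"offset":[-0.053,0.019,0],"angular":[0,0,7],"jaw":0.085},
  {"offset":[-0.106,0.038,0],"angular":[0,0,14],"jaw":0.085},
  {"offset":[-0.159,0.057,0.01],"angular":[0,0,20],"jaw":0.085},
  {"offset":[-0.212,0.076,0.04],"angular":[0,0,26.5],"jaw":0.085},
  {"offset":[-0.261,0.094,0.075],"angular":[0,0,26.5],"jaw":0.085},
])

```text
time_s: 1.55
eef_pos: [552.1, 127.0, 235.7]
ee_rot: [0.0, 0.713, 0.701, 0.001]
force: [0.5, 0.6, -0.7]
grip_width: 0.996
```

Run:
```python
from h import *
T=Rzy([0,0,-1],[1,-.02,0]);plan(((552,125,165),T),((552,125,147),T))
```

```text
t 1.55 p [552.1 127.  235.7] q [0.019 0.409 1.38  0.    1.351 0.035] F [ 0.5  0.6 -0.7] w 0.996 tips 11.0
R [[0.016, 1.0, 0.001], [1.0, -0.016, 0.0], [0.0, 0.001, -1.0]]
(552, 125, 165) off m [-0.002  -0.0002  0.0707] ang [ 0.08 -0.01  0.22]
(552, 125, 147) off m [-0.002  -0.0002  0.0887] ang [ 0.08 -0.01  0.22]
```

move_arm([
  {"offset":[0,0,0.05],"jaw":0.085},
  {"offset":[0,0,0.08],"jaw":0.085},
  {"offset":[0,0,0.088],"jaw":0.085},
  {"offset":[0,0,0.091],"jaw":0.085},
  {"offset":[0,0,0.093],"jaw":0.085},
])

```text
schema error: expected keys offset, angular, jaw
```

Run:
```python
from h import *
plan()
c=cam("wrist");cv2.imwrite("pics/w1.png",c["img"][:,:,::-1])
c=cam("side");cv2.imwrite("pics/s1.png",cv2.resize(c["img"][120:270,200:400],None,fx=3.5,fy=3.5,interpolation=cv2.INTER_CUBIC)[:,:,::-1])
```

```text
t 1.55 p [552.1 127.  235.7] q [0.019 0.409 1.38  0.    1.351 0.035] F [ 0.5  0.6 -0.7] w 0.996 tips 11.0
R [[0.016, 1.0, 0.001], [1.0, -0.016, 0.0], [0.0, 0.001, -1.0]]
```

View pics/w1.png

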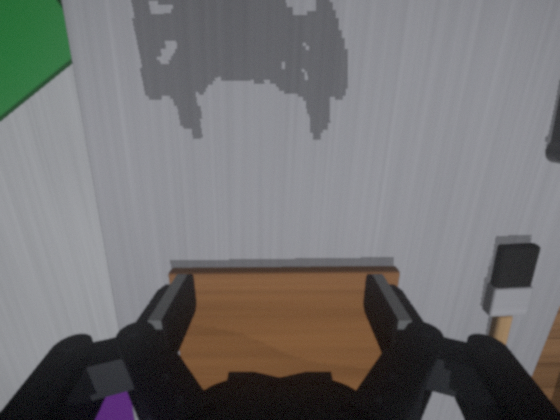

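The wrist view (taken before descending, since the move was refused) shows the board's inner edge at row ~270 from column 170 to 399, with the fingers straddling evenly. I'll check that edge's position before going down.

Run:
```python
from h import *
c=cam("wrist")
print(back(c,[(170,274),(399,272)],142).round(1), back(c,[(170,265),(394,264)],130).round(1))
```

```text
[[458.5  82.9 142. ]
 [649.7  82.3 142. ]] [[454.5  84.8 130. ]
 [649.7  83.2 130. ]]
```

move_arm([
  {"offset":[0,0,0.05],"angular":[0,0,0],"jaw":0.085},
  {"offset":[0,0,0.08],"angular":[0,0,0],"jaw":0.085},
  {"offset":[0,0,0.088],"angular":[0,0,0],"jaw":0.085},
  {"offset":[0,0,0.091],"angular":[0,0,0],"jaw":0.085},
  {"offset":[0,0,0.093],"angular":[0,0,0],"jaw":0.085},
])

```text
time_s: 2.33
eef_pos: [551.3, 128.8, 144.6]
ee_rot: [0.001, 0.712, 0.702, 0.001]
force: [-0.6, 0.1, 1.2]
grip_width: 0.993
```

Run:
```python
from h import *
plan()
```

```text
t 2.33 p [551.3 128.8 144.6] q [0.023 0.492 1.503 0.    1.144 0.037] F [-0.6  0.1  1.2] w 0.993 tips 11.0
R [[0.014, 1.0, 0.002], [1.0, -0.014, 0.0], [0.0, 0.002, -1.0]]
```

move_arm([
  {"offset":[0,0,0.002],"angular":[0,0,0],"jaw":0.085},
  {"offset":[0,0,0.004],"angular":[0,0,0],"jaw":0.085},
  {"offset":[0,0,0.006],"angular":[0,0,0],"jaw":0.085},
  {"offset":[0,0,0.006],"angular":[0,0,0],"jaw":0.085},
])

```text
time_s: 2.82
eef_pos: [550.7, 128.5, 137.1]
ee_rot: [-0.0, 0.712, 0.702, -0.0]
force: [0.3, -1.4, 0.5]
grip_width: 0.992
```

move_arm([
  {"offset":[0,0,0.003],"angular":[0,0,0],"jaw":0.085},
  {"offset":[0,0,0.005],"angular":[0,0,0],"jaw":0.085},
  {"offset":[0,0,0.006],"angular":[0,0,0],"jaw":0.085},
  {"offset":[0,0,0.006],"angular":[0,0,0],"jaw":0.085},
])

```text
time_s: 3.32
eef_pos: [550.8, 128.5, 131.1]
ee_rot: [-0.0, 0.712, 0.702, -0.0]
force: [-0.3, -0.1, 1.0]
grip_width: 0.995
```

Run:
```python
from h import *
plan()
c=cam("side");cv2.imwrite("pics/s1.png",cv2.resize(c["img"][120:270,200:400],None,fx=3.5,fy=3.5,interpolation=cv2.INTER_CUBIC)[:,:,::-1])
```

```text
t 3.33 p [550.8 128.5 131.1] q [ 0.022  0.508  1.517 -0.     1.117  0.037] F [-0.3 -0.1  1. ] w 0.995 tips 11.0
R [[0.014, 1.0, -0.0], [1.0, -0.014, -0.0], [-0.0, -0.0, -1.0]]
```

View pics/s1.png

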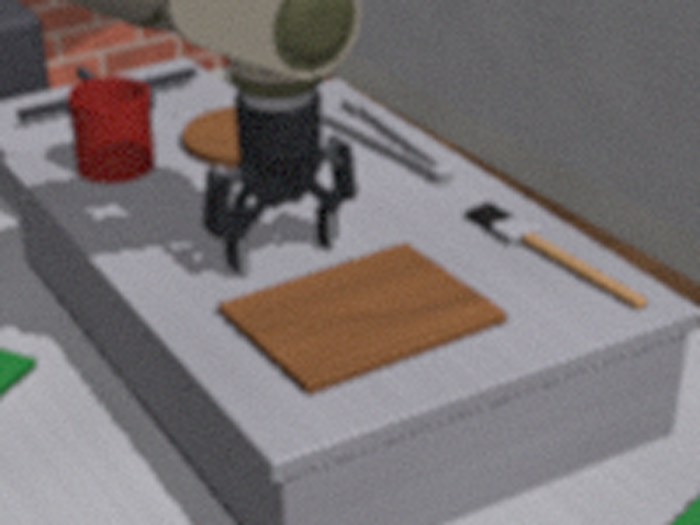

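The fingertips are just above the steel behind the board's inner edge, with no contact yet. Next I push.

move_arm([
  {"offset":[-0.02,0,0],"angular":[0,0,0],"jaw":0.085},
  {"offset":[-0.033,0,0],"angular":[0,0,0],"jaw":0.085},
  {"offset":[-0.043,0,0],"angular":[0,0,0],"jaw":0.085},
  {"offset":[-0.053,0,0],"angular":[0,0,0],"jaw":0.085},
  {"offset":[-0.063,0,0],"angular":[0,0,0],"jaw":0.085},
])

```text
time_s: 4.0
eef_pos: [549.9, 65.0, 131.3]
ee_rot: [-0.0, 0.712, 0.702, 0.0]
force: [0.7, 2.9, -0.1]
grip_width: 0.996
```

Run:
```python
from h import *
plan()
```

```text
t 4.0 p [549.9  65.  131.3] q [-0.094  0.484  1.555  0.     1.102 -0.08 ] F [ 0.7  2.9 -0.1] w 0.996 tips 11.0
R [[0.014, 1.0, 0.0], [1.0, -0.014, 0.0], [0.0, 0.0, -1.0]]
```

move_arm([
  {"offset":[-0.012,0,0],"angular":[0,0,0],"jaw":0.085},
  {"offset":[-0.024,0,0],"angular":[0,0,0],"jaw":0.085},
  {"offset":[-0.036,0,0],"angular":[0,0,0],"jaw":0.085},
  {"offset":[-0.048,0,0],"angular":[0,0,0],"jaw":0.085},
  {"offset":[-0.06,0,0],"angular":[0,0,0],"jaw":0.085},
])

```text
time_s: 4.62
eef_pos: [549.0, 4.8, 131.3]
ee_rot: [0.0, 0.712, 0.702, 0.0]
force: [0.1, 2.2, 1.5]
grip_width: 0.992
```

Run:
```python
from h import *
plan()
for n in("scene","side"):
    c=cam(n);u=proj(c,[550,-70,142])[0].round().astype(int);m=wood(c,u)
    ct=max(cv2.findContours(m,0,1)[0],key=cv2.contourArea)
    q=cv2.approxPolyDP(cv2.convexHull(ct),6,True).reshape(-1,2);print(n,m.sum(),q.tolist(),back(c,q,142).round(1).tolist())
```

```text
t 4.62 p [549.    4.8 131.3] q [-0.205  0.475  1.57   0.     1.097 -0.19 ] F [0.1 2.2 1.5] w 0.992 tips 11.0
R [[0.014, 1.0, 0.0], [1.0, -0.014, 0.0], [0.0, 0.0, -1.0]]
scene 2746 [[246, 195], [250, 245], [195, 247], [199, 196]] [[457.7, -16.1, 142.0], [653.6, -10.5, 142.0], [650.7, -155.3, 142.0], [452.6, -152.1, 142.0]]
side 2209 [[363, 225], [305, 248], [278, 220], [333, 202]] [[638.9, -167.3, 142.0], [446.4, -165.1, 142.0], [456.0, -14.8, 142.0], [646.8, -22.5, 142.0]]
```

move_arm([
  {"offset":[-0.012,0,0],"angular":[0,0,0],"jaw":0.085},
  {"offset":[-0.022,0,0],"angular":[0,0,0],"jaw":0.085},
  {"offset":[-0.026,0,0],"angular":[0,0,0],"jaw":0.085},
  {"offset":[-0.018,0,0],"angular":[0,0,0],"jaw":0.085},
  {"offset":[-0.014,0,-0.05],"angular":[0,0,0],"jaw":0.085},
])

```text
time_s: 5.35
eef_pos: [547.2, -7.5, 179.0]
ee_rot: [-0.003, 0.712, 0.702, -0.002]
force: [0.2, -0.6, 0.9]
grip_width: 0.995
```

Run:
```python
from h import *
T=Rzy([0,0,-1],[0,1,0]);T2=Rzy([0,1,0],[0,0,1])
plan(((550,-120,260),T),((550,-300,260),T),((550,-280,200),T2))
for n in("scene","side"):
    c=cam(n);u=proj(c,[550,-120,142])[0].round().astype(int);m=wood(c,u)
    ct=max(cv2.findContours(m,0,1)[0],key=cv2.contourArea)
    q=cv2.approxPolyDP(cv2.convexHull(ct),6,True).reshape(-1,2);print(n,m.sum(),q.tolist(),back(c,q,142).round(1).tolist())
cv2.imwrite("pics/s2.png",cv2.resize(c["img"][150:300,220:420],None,fx=3.5,fy=3.5,interpolation=cv2.INTER_CUBIC)[:,:,::-1])
```

```text
t 5.35 p [547.2  -7.5 179. ] q [-0.228  0.421  1.516 -0.     1.212 -0.213] F [ 0.2 -0.6  0.9] w 0.995 tips 11.0
R [[0.014, 1.0, -0.007], [1.0, -0.014, 0.001], [0.001, -0.007, -1.0]]
(550, -120, 260) off m [-0.1123  0.0038 -0.0812] ang [ -0.26  -0.38 -90.81]
(550, -300, 260) off m [-0.2923  0.0063 -0.0814] ang [ -0.26  -0.38 -90.81]
(550, -280, 200) off m [-0.2724  0.0065 -0.0214] ang [-69.14  69.63 -70.22]
scene 2842 [[240, 195], [240, 246], [185, 247], [190, 196]] [[456.5, -33.5, 142.0], [655.3, -37.0, 142.0], [648.9, -181.6, 142.0], [450.8, -178.1, 142.0]]
side 2309 [[369, 229], [310, 253], [282, 224], [339, 206]] [[639.5, -191.0, 142.0], [445.3, -189.0, 142.0], [454.9, -38.5, 142.0], [647.2, -51.0, 142.0]]
```

View pics/s2.png

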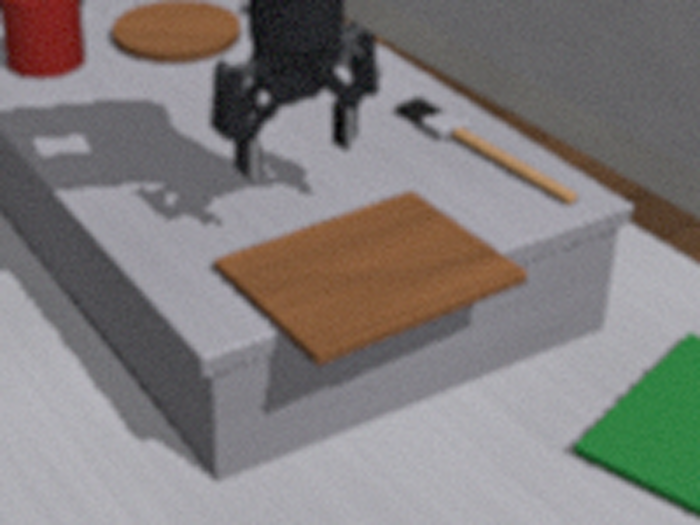

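Overhang is ~45 mm and square. Corners in side are (282,224), (310,253), (369,229) and (339,206), which agrees with the scene view. Next I move off to the right side with a small test tilt to learn how the wrist turns.

move_arm([
  {"offset":[-0.02,0,-0.06],"angular":[0,0,0],"jaw":0.085},
  {"offset":[-0.08,0,-0.09],"angular":[0,0,0],"jaw":0.085},
  {"offset":[-0.142,0,-0.09],"angular":[0,8,0],"jaw":0.085},
  {"offset":[-0.204,0,-0.09],"angular":[0,16,0],"jaw":0.085},
  {"offset":[-0.26,0,-0.09],"angular":[0,20,0],"jaw":0.085},
])

```text
time_s: 6.08
eef_pos: [544.6, -270.8, 270.8]
ee_rot: [-0.123, 0.702, 0.691, 0.125]
force: [2.7, 0.6, -0.1]
grip_width: 0.997
```

Run:
```python
from h import *
plan()
```

```text
t 6.08 p [ 544.6 -270.8  270.8] q [-0.759  0.591  1.048  0.261  1.741 -0.73 ] F [ 2.7  0.6 -0.1] w 0.997 tips 11.0
R [[0.014, 1.0, 0.006], [0.939, -0.016, 0.345], [0.345, 0.0, -0.939]]
```

Run:
```python
from h import *
from scipy.spatial.transform import Slerp
s,p,R=cur()
T=Rzy([0.015,1,0],[0,0,-1])
# first yaw at current tilt, then tilt
rv=Ro.from_matrix(R.T@T).as_rotvec();print(np.degrees(rv),np.degrees(np.linalg.norm(rv)))
plan(((551,-290,220),T))
```

```text
[54.24151713 54.18443852 77.65357734] 109.12457849628002
t 6.08 p [ 544.6 -270.8  270.8] q [-0.759  0.591  1.048  0.261  1.741 -0.73 ] F [ 2.7  0.6 -0.1] w 0.997 tips 11.0
R [[0.014, 1.0, 0.006], [0.939, -0.016, 0.345], [0.345, 0.0, -0.939]]
(551, -290, 220) off m [-0.0355  0.0067  0.0411] ang [54.24 54.18 77.65]
```

move_arm([
  {"offset":[-0.01,0.001,0],"angular":[5.2,5.2,7.4],"jaw":0.085},
  {"offset":[-0.016,0.002,0],"angular":[10.4,10.4,14.8],"jaw":0.085},
  {"offset":[-0.022,0.003,0],"angular":[15.6,15.6,22.2],"jaw":0.085},
  {"offset":[-0.028,0.004,0],"angular":[20.8,20.8,29.6],"jaw":0.085},
  {"offset":[-0.034,0.005,0],"angular":[26,26,37],"jaw":0.085},
])

```text
time_s: 6.7
eef_pos: [550.0, -300.2, 258.9]
ee_rot: [-0.455, 0.792, 0.401, 0.074]
force: [0.2, -0.1, 0.4]
grip_width: 0.995
```

Run:
```python
from h import *
plan(((551,-290,220),Rzy([0.015,1,0],[0,0,-1])))
```

```text
t 6.7 p [ 550.  -300.2  258.9] q [-0.826  1.029  0.514  0.559  2.429  0.075] F [ 0.2 -0.1  0.4] w 0.995 tips 11.0
R [[0.668, 0.702, -0.247], [0.567, -0.265, 0.78], [0.482, -0.661, -0.575]]
(551, -290, 220) off m [-0.0123  0.0238  0.0301] ang [28.11 28.36 40.3 ]
```

Run:
```python
from h import *
plan(((545,-235,215),Rzy([0.015,1,0],[0,0,-1])),((520,-235,215),Rzy([0.015,1,0],[0,0,-1])))
```

```text
t 6.7 p [ 550.  -300.2  258.9] q [-0.826  1.029  0.514  0.559  2.429  0.075] F [ 0.2 -0.1  0.4] w 0.995 tips 11.0
R [[0.668, 0.702, -0.247], [0.567, -0.265, 0.78], [0.482, -0.661, -0.575]]
(545, -235, 215) off m [0.0125 0.0083 0.0773] ang [28.11 28.36 40.3 ]
(520, -235, 215) off m [-0.0042 -0.0092  0.0835] ang [28.11 28.36 40.3 ]
```

move_arm([
  {"offset":[0.003,0.002,0.02],"angular":[5.2,5.2,7.4],"jaw":0.085},
  {"offset":[0.006,0.004,0.04],"angular":[10.4,10.4,14.8],"jaw":0.085},
  {"offset":[0.009,0.006,0.06],"angular":[15.6,15.6,22.2],"jaw":0.085},
  {"offset":[0.012,0.008,0.077],"angular":[20.8,20.8,29.6],"jaw":0.085},
  {"offset":[0.012,0.008,0.077],"angular":[26,26,37],"jaw":0.085},
])

```text
time_s: 7.32
eef_pos: [544.6, -234.3, 214.6]
ee_rot: [-0.694, 0.719, 0.029, 0.01]
force: [0.2, -0.2, 0.1]
grip_width: 0.992
```

Run:
```python
from h import *
plan(((551,-235,160),Rzy([0.015,1,0],[0,0,-1])))
```

```text
t 7.33 p [ 544.6 -234.3  214.6] q [-0.875  1.031  0.975  1.04   2.339  0.844] F [ 0.2 -0.2  0.1] w 0.992 tips 11.0
R [[0.998, 0.055, -0.026], [0.028, -0.035, 0.999], [0.054, -0.998, -0.037]]
(551, -235, 160) off m [0.0034 0.0548 0.0011] ang [2.03 2.43 3.13]
```

move_arm([
  {"offset":[0.002,0.03,0.001],"angular":[2,2.4,3.1],"jaw":0.085},
  {"offset":[0.003,0.06,0.001],"angular":[2,2.4,3.1],"jaw":0.085},
  {"offset":[0.002,0.079,0.001],"angular":[2,2.4,3.1],"jaw":0.085},
  {"offset":[0.002,0.079,0.001],"angular":[2,2.4,3.1],"jaw":0.085},
])

```text
time_s: 7.82
eef_pos: [551.1, -237.5, 135.9]
ee_rot: [-0.706, 0.708, -0.002, 0.007]
force: [-0.5, 1.0, 1.1]
grip_width: 0.993
```

Run:
```python
from h import *
plan(((551,-168,135.5),Rzy([0.015,1,0],[0,0,-1])))
c=cam("side");cv2.imwrite("pics/s3.png",cv2.resize(c["img"][130:330,200:460],None,fx=3,fy=3,interpolation=cv2.INTER_CUBIC)[:,:,::-1])
```

```text
t 7.83 p [ 551.1 -237.5  135.9] q [-0.881  1.157  0.964  1.014  2.277  0.803] F [-0.5  1.   1.1] w 0.993 tips 11.0
R [[1.0, 0.006, 0.013], [-0.013, -0.004, 1.0], [0.006, -1.0, -0.004]]
(551, -168, 135.5) off m [-0.001   0.0002  0.0695] ang [0.2  0.13 0.34]
```

View pics/s3.png

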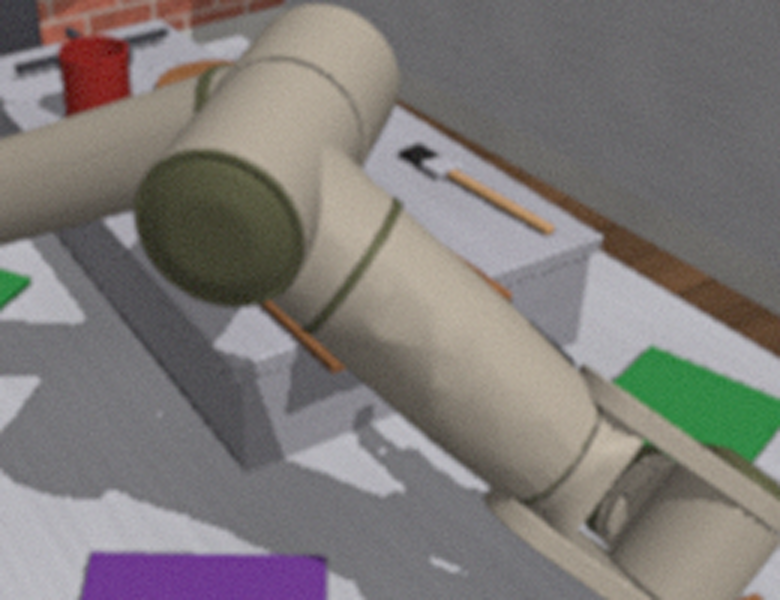

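The side view shows the forearm coming in above the board from the left, so I'll fit a kinematic model to my logged samples and check that the flip arc is reachable and clear.

```bash
cat > kin.py <<'E'
from h import *
from scipy.optimize import least_squares
D=[([182.4,492.2,242.1],[.993,.313,1.498,0,1.331,-.223],[-.000,0,-1],[.347,.938,0]),
([355,320.5,310.4],[.489,.166,1.507,0,1.468,.046],[0,0,-1],[.904,.429,0]),
([552.1,127,235.7],[.019,.409,1.38,0,1.351,.035],[0,0,-1],[1,-.016,0]),
([550.8,128.5,131.1],[.022,.508,1.517,0,1.117,.037],[0,0,-1],[1,-.014,0]),
([549,4.8,131.3],[-.205,.475,1.57,0,1.097,-.19],[0,0,-1],[1,-.014,0]),
([544.6,-270.8,270.8],[-.759,.591,1.048,.261,1.741,-.73],[.006,.345,-.939],[1,-.016,0]),
([550,-300.2,258.9],[-.826,1.029,.514,.559,2.429,.075],[-.247,.78,-.575],[.702,-.265,-.661]),
([544.6,-234.3,214.6],[-.875,1.031,.975,1.04,2.339,.844],[-.026,.999,-.037],[.055,-.035,-.998]),
([551.1,-237.5,135.9],[-.881,1.157,.964,1.014,2.277,.803],[.013,1,-.004],[.006,-.004,-1])]
def fk(q,P):
    h,L1,L2,a,d1,d2,Lt,c,b,s4,e=P
    A=Ro.from_euler('ZY',[q[0],q[1]+q[2]]);sg=1
    W=A*Ro.from_euler('Z',s4*q[3]);T=W*Ro.from_euler('YZ',[q[4],q[5]+c])
    S=Ro.from_euler('Z',q[0]).apply([a,d1,h]);E=S+Ro.from_euler('ZY',q[:2]).apply([0,0,L1])
    E2=E+A.apply([e,0,0]);Wc=E2+A.apply([0,0,L2])+W.apply([0,d2,0])
    Wc2=Wc
    return T.apply([b,0,Lt]) *0+Wc2+ (W*Ro.from_euler('Y',q[4])).apply([b,0,Lt]),T.as_matrix(),S,E,Wc2
def res(P):
    o=[]
    for p,q,z,y in D:
        t,R,*_=fk(q,P);o+=list((t-p)/1)+list((R[:,2]-z)*200)+list((R[:,1]-y)*200)
    return np.array(o)
best=None
for s in(1,-1):
  for c in(0,1.57,3.14,-1.57):
    f=lambda x:res(np.r_[x[:9],s,x[9]])
    r=least_squares(f,[300,400,350,0,116,0,200,c,0,0])
    if best is None or r.cost<best[0]: best=(r.cost,np.r_[r.x[:9],s,r.x[9]])
P=best[1]
if __name__=="__main__":
    print(best[0],dict(zip("h L1 L2 a d1 d2 Lt c b s4 e".split(),P.round(2))));print(np.abs(res(P)).reshape(-1,9).max(1).round(1))
    for n in fk(D[-1][1],P)[2:]:print(n.round())
E
python3 kin.py
```

```text
0.4927028413745843 {'h': np.float64(201.18), 'L1': np.float64(438.83), 'L2': np.float64(397.11), 'a': np.float64(0.26), 'd1': np.float64(116.32), 'd2': np.float64(-0.04), 'Lt': np.float64(244.09), 'c': np.float64(1.57), 'b': np.float64(-0.12), 's4': np.float64(1.0), 'e': np.float64(39.04)}
[0.3 0.2 0.3 0.2 0.2 0.3 0.1 0.2 0.1]
[ 90.  74. 201.]
[ 346. -236.  378.]
[ 548. -481.  137.]
```

```bash
cat > flip.py <<'E'
from kin import *
lo=np.array([-2.94,-.97,.19,-1.23,.02,-2.88]);hi=np.array([2.94,2.17,2.56,4.37,3.11,2.88])
def pose(ph,s=134,x=551,y0=-34,z0=130):
    f=np.radians(ph);d=np.array([-np.cos(f),np.sin(f)]);n=np.array([np.sin(f),np.cos(f)])
    o=np.array([y0,z0]) if ph<=90 else np.array([y0+12,z0])
    k=6 if ph<=90 else -6
    t=o+s*d+k*n;return np.array([x,*t]),Rzy([0,-d[0],-d[1]],[0,-n[0],-n[1]]),o,d,n
def ik(p,R,q0):
    g=lambda q:np.r_[fk(q,P)[0]-p,200*(fk(q,P)[1]-R).ravel()]
    r=least_squares(g,np.clip(q0,lo+1e-3,hi-1e-3),bounds=(lo,hi));return r.x,np.abs(r.fun).max()
if __name__=="__main__":
    q=np.array(D[-1][1])
    for ph in range(0,181,10):
        p,R,o,d,n=pose(ph);q,e=ik(p,R,q);_,_,S,E,W=fk(q,P)
        u=np.linspace(0,1,40)[:,None];arm=np.vstack([S+(E-S)*u,E+(W-E)*u,W+(p-W)*u[:16]])
        B=np.array([[x,*(o+a*d)] for x in np.linspace(451,651,21) for a in np.linspace(0,150,16)])
        dd=np.linalg.norm(arm[:,None]-B[None],axis=2).min(1)
        print(ph,p.round(),"q",q.round(2),"err",round(e,2),"clr up/fore/tool",dd[:40].min().round(),dd[40:80].min().round(),dd[80:].min().round(),"W",W.round())
E
python3 flip.py
```

```text
0 [ 551. -168.  136.] q [-0.81  1.08  1.15  1.    2.18  0.73] err 0.0 clr up/fore/tool 282.0 184.0 134.0 W [ 551. -412.  136.]
10 [ 551. -165.  159.] q [-0.81  0.97  1.18  0.91  2.1   0.74] err 0.0 clr up/fore/tool 299.0 196.0 134.0 W [ 551. -405.  202.]
20 [ 551. -158.  181.] q [-0.79  0.86  1.21  0.82  2.01  0.76] err 0.0 clr up/fore/tool 314.0 207.0 134.0 W [ 551. -387.  265.]
30 [ 551. -147.  202.] q [-0.75  0.75  1.24  0.73  1.92  0.79] err 0.0 clr up/fore/tool 327.0 216.0 134.0 W [ 551. -358.  324.]
40 [ 551. -133.  221.] q [-0.71  0.65  1.27  0.64  1.82  0.83] err 0.0 clr up/fore/tool 340.0 223.0 134.0 W [ 551. -320.  378.]
50 [ 551. -116.  237.] q [-0.65  0.56  1.3   0.54  1.73  0.88] err 0.0 clr up/fore/tool 352.0 227.0 134.0 W [ 551. -272.  424.]
60 [551. -96. 249.] q [-0.57  0.48  1.32  0.43  1.64  0.96] err 0.0 clr up/fore/tool 363.0 228.0 134.0 W [ 551. -218.  460.]
70 [551. -74. 258.] q [-0.48  0.42  1.35  0.31  1.55  1.05] err 0.0 clr up/fore/tool 373.0 228.0 134.0 W [ 551. -158.  487.]
80 [551. -51. 263.] q [-0.38  0.38  1.36  0.16  1.47  1.17] err 0.0 clr up/fore/too
[... 569 characters left out ...]
38 -0.69  1.44  1.91] err 0.0 clr up/fore/tool 396.0 228.0 134.0 W [551. 216. 424.]
140 [551.  77. 221.] q [ 0.25  0.6   1.36 -0.84  1.51  2.03] err 0.0 clr up/fore/tool 392.0 228.0 134.0 W [551. 264. 378.]
150 [551.  91. 202.] q [ 0.32  0.69  1.35 -0.97  1.58  2.13] err 0.0 clr up/fore/tool 385.0 228.0 134.0 W [551. 302. 324.]
160 [551. 102. 181.] q [ 0.36  0.8   1.32 -1.08  1.67  2.21] err 0.0 clr up/fore/tool 375.0 228.0 134.0 W [551. 331. 265.]
170 [551. 109. 159.] q [ 0.39  0.91  1.3  -1.19  1.77  2.28] err 0.0 clr up/fore/tool 363.0 224.0 134.0 W [551. 349. 202.]
180 [551. 112. 136.] q [ 0.4   1.01  1.26 -1.23  1.86  2.33] err 11.61 clr up/fore/tool 352.0 223.0 137.0 W [555. 360. 147.]
```

The model fits to 0.3 mm and the arc is reachable to ~165° with plenty of clearance. Next I slip the fingers over and under the overhang and grip, and locate the mug and round board for the far end of the arc.

move_arm([
  {"offset":[0,0,0.03],"angular":[0,0,0],"jaw":0.085},
  {"offset":[0,0,0.055],"angular":[0,0,0],"jaw":0.085},
  {"offset":[0,0,0.069],"angular":[0,0,0],"jaw":0.085},
  {"offset":[0,0,0.069],"angular":[0,0,0],"jaw":0.03},
  {"offset":[0,0,0.069],"angular":[0,0,0],"jaw":0.02},
], squeeze=40)

```text
time_s: 8.5
eef_pos: [552.1, -169.7, 136.9]
ee_rot: [-0.705, 0.709, -0.002, 0.008]
force: [-0.4, -0.4, 0.6]
grip_width: 0.597
```

Run:
```python
from h import *
plan()
for n in("scene","side"):
    c=cam(n);h=cv2.cvtColor(c["img"],cv2.COLOR_RGB2HSV);m=(((h[...,0]<6)|(h[...,0]>172))&(h[...,1]>150)&(h[...,2]>60)).astype(np.uint8)
    m[:, :180]=0; m[:100]=0
    k=cv2.connectedComponentsWithStats(m);i=1+np.argmax(k[2][1:,4]);x,y,w,hh,_=k[2][i];print(n,x,y,w,hh,back(c,[(x+w*.4,y+hh)],130).round(),back(c,[(x,y+3),(x+w,y+3)],215).round().tolist())
c=cam("scene");print("round",back(c,[(370,239),(423,239),(396,258)],144).round().tolist())
```

```text
t 8.5 p [ 552.1 -169.7  136.9] q [-0.816  1.073  1.152  1.005  2.174  0.726] F [-0.4 -0.4  0.6] w 0.597 tips 11.0
R [[1.0, 0.008, 0.014], [-0.014, -0.006, 1.0], [0.008, -1.0, -0.006]]
scene 378 172 44 40 [[545. 405. 130.]] [[480.0, 357.0, 215.0], [489.0, 480.0, 215.0]]
side 220 142 22 13 [[543. 507. 130.]] [[480.0, 424.0, 215.0], [545.0, 379.0, 215.0]]
round [[656.0, 309.0, 144.0], [666.0, 450.0, 144.0], [726.0, 363.0, 144.0]]
```

move_arm([
  {"offset":[0,0,0],"angular":[0,0,0],"jaw":0.006},
  {"offset":[0,0,0],"angular":[0,0,0],"jaw":0.006},
  {"offset":[0,0,0],"angular":[0,0,0],"jaw":0.006},
  {"offset":[0,0,0],"angular":[0,0,0],"jaw":0.006},
  {"offset":[0,0,0],"angular":[0,0,0],"jaw":0.006},
])

```text
time_s: 9.28
eef_pos: [552.0, -168.9, 136.5]
ee_rot: [-0.705, 0.709, -0.002, 0.007]
force: [0.3, -1.0, -0.6]
grip_width: 0.131
```

Run:
```python
from h import *
plan()
c=cam("wrist");cv2.imwrite("pics/w2.png",c["img"][:,:,::-1])
```

```text
t 9.28 p [ 552.  -168.9  136.5] q [-0.815  1.073  1.153  1.004  2.174  0.725] F [ 0.3 -1.  -0.6] w 0.131 tips 11.0
R [[1.0, 0.008, 0.013], [-0.013, -0.005, 1.0], [0.008, -1.0, -0.005]]
```

View pics/w2.png

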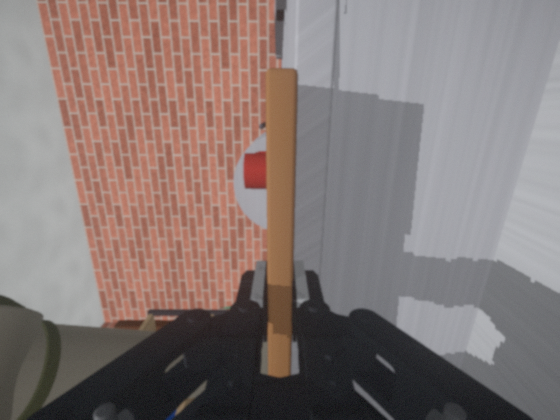

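Grip width is 11 mm, so the pads hold the board edge one above and one below. I'll compute the arc rows.

```bash
cat > arc.py <<'E'
from flip import *
def rel(a,phs,lift=0.8):
    p0,R0,*_=pose(a,s=134.9,x=552)
    for f in phs:
        p,R,*_=pose(f,s=134.9,x=552);p=p+[0,0,lift if a==0 else 0]
        print(f,(R0.T@(p-p0)/1000).round(4),-(f-a))
E
python3 - <<'E'
from arc import *
for a in(0,30,60,90,120): print("from",a);rel(a,[a+6*i for i in range(1,6)])
E
```

```text
from 0
6 [ 0.     -0.0149  0.0014] -6
12 [ 0.     -0.0287  0.0042] -12
18 [ 0.     -0.0422  0.0085] -18
24 [ 0.     -0.0552  0.0141] -24
30 [ 0.     -0.0674  0.0211] -30
from 30
36 [ 0.     -0.0141  0.0014] -6
42 [ 0.     -0.0279  0.0042] -12
48 [ 0.     -0.0414  0.0085] -18
54 [ 0.     -0.0544  0.0141] -24
60 [ 0.     -0.0666  0.0211] -30
from 60
66 [ 0.     -0.0141  0.0014] -6
72 [ 0.     -0.0279  0.0042] -12
78 [ 0.     -0.0414  0.0085] -18
84 [ 0.     -0.0544  0.0141] -24
90 [ 0.     -0.0666  0.0211] -30
from 90
96 [ 0.     -0.0141  0.0001] -6
102 [ 0.     -0.0282  0.0017] -12
108 [ 0.     -0.042   0.0047] -18
114 [ 0.     -0.0554  0.0092] -24
120 [ 0.     -0.0683  0.0151] -30
from 120
126 [ 0.     -0.0141  0.0001] -6
132 [ 0.     -0.0282  0.0017] -12
138 [ 0.     -0.042   0.0047] -18
144 [ 0.     -0.0554  0.0092] -24
150 [ 0.     -0.0683  0.0151] -30
```

move_arm([
  {"offset":[0,-0.015,0.0015],"angular":[-6,0,0],"jaw":0.006},
  {"offset":[0,-0.0287,0.0042],"angular":[-12,0,0],"jaw":0.006},
  {"offset":[0,-0.0422,0.0085],"angular":[-18,0,0],"jaw":0.006},
  {"offset":[0,-0.0552,0.0141],"angular":[-24,0,0],"jaw":0.006},
  {"offset":[0,-0.0674,0.0211],"angular":[-30,0,0],"jaw":0.006},
])

```text
time_s: 9.95
eef_pos: [551.7, -147.4, 204.5]
ee_rot: [-0.496, 0.868, -0.004, 0.007]
force: [0.3, 1.0, -1.4]
grip_width: 0.134
```

Run:
```python
from h import *
plan()
c=cam("wrist");cv2.imwrite("pics/w3.png",c["img"][:,:,::-1])
c=cam("scene");cv2.imwrite("pics/sc3.png",cv2.resize(c["img"][130:330,150:450],None,fx=2.6,fy=2.6,interpolation=cv2.INTER_CUBIC)[:,:,::-1])
```

```text
t 9.95 p [ 551.7 -147.4  204.5] q [-0.757  0.741  1.246  0.739  1.902  0.787] F [ 0.3  1.  -1.4] w 0.134 tips 11.0
R [[1.0, 0.0, 0.016], [-0.013, -0.507, 0.862], [0.008, -0.862, -0.507]]
```

View pics/sc3.png

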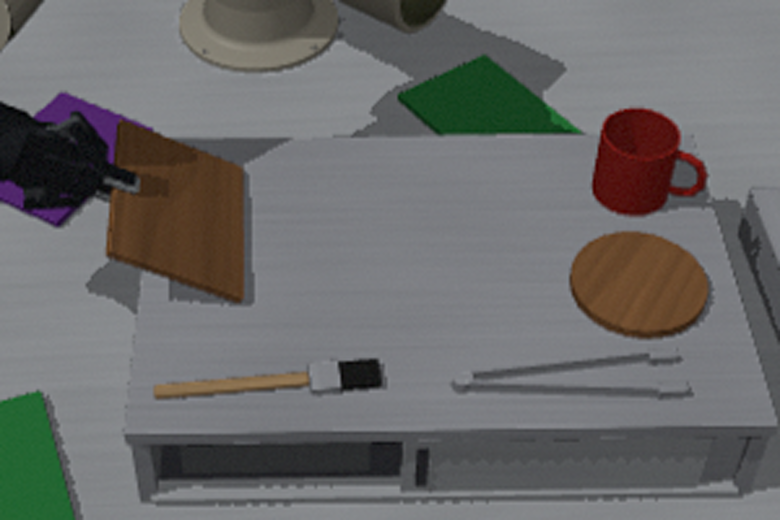

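At ~30° the board is tipping cleanly about its inner edge, crop (243,165)-(243,300), and nothing else is disturbed. I continue.

move_arm([
  {"offset":[0,-0.0141,0.0014],"angular":[-6,0,0],"jaw":0.006},
  {"offset":[0,-0.0279,0.0042],"angular":[-12,0,0],"jaw":0.006},
  {"offset":[0,-0.0414,0.0085],"angular":[-18,0,0],"jaw":0.006},
  {"offset":[0,-0.0544,0.0141],"angular":[-24,0,0],"jaw":0.006},
  {"offset":[0,-0.0666,0.0211],"angular":[-30,0,0],"jaw":0.006},
])

```text
time_s: 10.68
eef_pos: [552.2, -95.4, 251.3]
ee_rot: [-0.257, 0.966, -0.006, 0.005]
force: [0.9, 1.6, 3.8]
grip_width: 0.134
```

move_arm([
  {"offset":[0,-0.0141,0.0014],"angular":[-6,0,0],"jaw":0.006},
  {"offset":[0,-0.0279,0.0042],"angular":[-12,0,0],"jaw":0.006},
  {"offset":[0,-0.0414,0.0085],"angular":[-18,0,0],"jaw":0.006},
  {"offset":[0,-0.0544,0.0141],"angular":[-24,0,0],"jaw":0.006},
  {"offset":[0,-0.0666,0.0211],"angular":[-30,0,0],"jaw":0.006},
])

```text
time_s: 11.3
eef_pos: [553.6, -26.3, 267.1]
ee_rot: [0.002, 1.0, -0.007, 0.005]
force: [3.4, 3.6, 8.2]
grip_width: 0.131
```

Run:
```python
from h import *
plan(((552,-27,265),Rzy([0,0,-1],[0,-1,0])))
```

```text
t 11.3 p [553.6 -26.3 267.1] q [-0.258  0.356  1.373 -0.002  1.401  1.327] F [3.4 3.6 8.2] w 0.131 tips 11.0
R [[1.0, -0.014, 0.01], [-0.013, -1.0, -0.005], [0.01, 0.005, -1.0]]
(552, -27, 265) off m [-0.0016  0.0007  0.0021] ang [ 0.28 -0.58 -0.77]
```

move_arm([
  {"offset":[0,-0.0141,-0.0019],"angular":[-6,0,0],"jaw":0.006},
  {"offset":[0,-0.0282,-0.0003],"angular":[-12,0,0],"jaw":0.006},
  {"offset":[0,-0.042,0.0029],"angular":[-18,0,0],"jaw":0.006},
  {"offset":[0,-0.0554,0.0075],"angular":[-24,0,0],"jaw":0.006},
  {"offset":[0,-0.0683,0.0135],"angular":[-30,0,0],"jaw":0.006},
])

```text
time_s: 11.92
eef_pos: [554.3, 42.0, 251.6]
ee_rot: [0.262, 0.965, -0.007, 0.002]
force: [-0.3, 2.0, 0.3]
grip_width: 0.131
```

move_arm([
  {"offset":[0,-0.0141,0.0001],"angular":[-6,0,0],"jaw":0.006},
  {"offset":[0,-0.0282,0.0017],"angular":[-12,0,0],"jaw":0.006},
  {"offset":[0,-0.042,0.0047],"angular":[-18,0,0],"jaw":0.006},
  {"offset":[0,-0.0554,0.0092],"angular":[-24,0,0],"jaw":0.006},
  {"offset":[0,-0.0683,0.0151],"angular":[-30,0,0],"jaw":0.006},
])

```text
time_s: 12.55
eef_pos: [554.5, 92.6, 202.7]
ee_rot: [0.504, 0.864, -0.007, -0.002]
force: [-0.0, -1.8, -0.5]
grip_width: 0.127
```

Run:
```python
from h import *
plan()
c=cam("scene");a=c["img"][110:330,150:450];c=cam("side");b=c["img"][90:310,160:460]
cv2.imwrite("pics/v4.png",cv2.resize(np.vstack([a,b]),None,fx=1.36,fy=1.36)[:,:,::-1])
```

```text
t 12.55 p [554.5  92.6 202.7] q [ 0.317  0.709  1.322 -0.969  1.604  2.134] F [-0.  -1.8 -0.5] w 0.127 tips 11.0
R [[1.0, -0.011, -0.01], [-0.014, -0.492, -0.87], [0.004, 0.87, -0.492]]
```

View pics/v4.png

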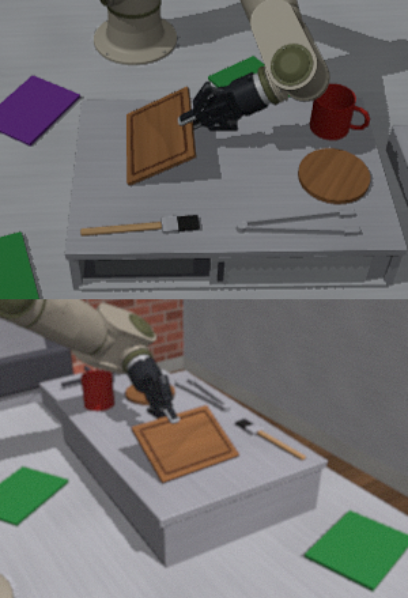

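Groove side is up, held at ~150° over its inner edge, and the mug and round board are untouched. I tip a little further, then open gradually so the lower finger lets the board down.

move_arm([
  {"offset":[0,-0.005,0],"angular":[-2,0,0],"jaw":0.006},
  {"offset":[0,-0.0094,0.0001],"angular":[-4,0,0],"jaw":0.006},
  {"offset":[0,-0.0094,0.0001],"angular":[-4,0,0],"jaw":0.016},
  {"offset":[0,-0.0094,0.0001],"angular":[-4,0,0],"jaw":0.022},
  {"offset":[0,-0.0094,0.0001],"angular":[-4,0,0],"jaw":0.028},
])

```text
time_s: 13.28
eef_pos: [555.1, 96.6, 196.2]
ee_rot: [0.532, 0.847, -0.008, -0.0]
force: [0.0, -1.0, -1.1]
grip_width: 0.328
```

move_arm([
  {"offset":[0,0,0],"angular":[0,0,0],"jaw":0.036},
  {"offset":[0,0,0],"angular":[0,0,0],"jaw":0.044},
  {"offset":[0,0,0],"angular":[0,0,0],"jaw":0.052},
  {"offset":[0,0,0],"angular":[0,0,0],"jaw":0.06},
  {"offset":[0,0,0],"angular":[0,0,0],"jaw":0.068},
])

```text
time_s: 13.9
eef_pos: [555.1, 96.8, 195.9]
ee_rot: [0.532, 0.847, -0.008, -0.0]
force: [1.0, -0.0, -1.9]
grip_width: 0.797
```

move_arm([
  {"offset":[0,0,0],"angular":[0,0,0],"jaw":0.076},
  {"offset":[0,0,0],"angular":[0,0,0],"jaw":0.085},
  {"offset":[0,0,0],"angular":[0,0,0],"jaw":0.085},
  {"offset":[0,0,0],"angular":[0,0,0],"jaw":0.085},
])

```text
time_s: 14.4
eef_pos: [555.1, 96.8, 195.9]
ee_rot: [0.532, 0.847, -0.008, -0.0]
force: [-0.2, -0.1, -1.8]
grip_width: 0.996
```

Run:
```python
from h import *
plan()
c=cam("wrist");cv2.imwrite("pics/w5.png",c["img"][:,:,::-1])
for n in("scene","side"):
    c=cam(n);cv2.imwrite(f"pics/{n}5.png",c["img"][:,:,::-1])
    u=proj(c,[540,20,150])[0].round().astype(int);m=wood(c,u)
    ct=max(cv2.findContours(m,0,1)[0],key=cv2.contourArea)
    q=cv2.approxPolyDP(cv2.convexHull(ct),4,True).reshape(-1,2);print(n,m.sum(),q.tolist(),back(c,q,142).round(1).tolist())
    print(back(c,q,175).round(1).tolist())
```

```text
t 14.4 p [555.1  96.8 195.9] q [ 0.335  0.746  1.315 -1.016  1.635  2.167] F [-0.2 -0.1 -1.8] w 0.996 tips 11.0
R [[1.0, -0.013, -0.009], [-0.013, -0.434, -0.901], [0.008, 0.901, -0.434]]
scene 2723 [[294, 190], [299, 235], [245, 245], [244, 194]] [[445.8, 124.7, 142.0], [626.5, 122.1, 142.0], [652.7, -23.7, 142.0], [453.0, -21.8, 142.0]]
[[482.2, 120.8, 175.0], [657.2, 118.3, 175.0], [682.6, -23.0, 175.0], [489.1, -21.2, 175.0]]
side 2126 [[333, 202], [278, 223], [257, 192], [309, 177]] [[646.8, -22.5, 142.0], [448.1, -28.0, 142.0], [484.1, 162.9, 142.0], [681.5, 155.2, 142.0]]
[[611.6, -65.6, 175.0], [423.6, -70.8, 175.0], [457.6, 109.7, 175.0], [644.4, 102.5, 175.0]]
```

move_arm([
  {"offset":[0,-0.005,0.0024],"angular":[0,0,0],"jaw":0.085},
  {"offset":[0,-0.01,0.0048],"angular":[0,0,0],"jaw":0.085},
  {"offset":[0,-0.0144,-0.0042],"angular":[0,0,0],"jaw":0.085},
  {"offset":[0,-0.0187,-0.0132],"angular":[0,0,0],"jaw":0.085},
  {"offset":[0,-0.0208,-0.0177],"angular":[0,0,0],"jaw":0.085},
])

```text
time_s: 15.18
eef_pos: [555.6, 122.7, 185.1]
ee_rot: [0.532, 0.847, -0.007, 0.0]
force: [-0.0, -0.0, 0.0]
grip_width: 0.998
```

```bash
cat > chk.py <<'E'
from h import *
plan()
for n in("scene","side"):
    c=cam(n);cv2.imwrite(f"pics/{n}6.png",c["img"][:,:,::-1])
    u=proj(c,[530,20,142])[0].round().astype(int);m=wood(c,u)
    ct=max(cv2.findContours(m,0,1)[0],key=cv2.contourArea)
    q=cv2.approxPolyDP(cv2.convexHull(ct),5,True).reshape(-1,2);print(n,m.sum(),q.tolist(),back(c,q,142).round(1).tolist())
E
python3 chk.py
```

```text
t 15.18 p [555.6 122.7 185.1] q [ 0.373  0.787  1.27  -0.997  1.665  2.182] F [-0. -0.  0.] w 0.998 tips 11.0
R [[1.0, -0.013, -0.008], [-0.012, -0.434, -0.901], [0.008, 0.901, -0.434]]
scene 2795 [[295, 196], [299, 243], [245, 245], [244, 194]] [[471.8, 125.3, 142.0], [655.4, 119.3, 142.0], [652.7, -23.7, 142.0], [453.0, -21.8, 142.0]]
side 1688 [[333, 205], [278, 223], [257, 201], [308, 185]] [[636.0, -36.4, 142.0], [448.1, -28.0, 142.0], [457.0, 112.8, 142.0], [646.0, 109.9, 142.0]]
```

move_arm([
  {"offset":[0,0,-0.03],"angular":[0,0,0],"jaw":0.085},
  {"offset":[0,0.03,-0.055],"angular":[0,0,0],"jaw":0.085},
  {"offset":[0,0.075,-0.08],"angular":[0,0,0],"jaw":0.085},
  {"offset":[0,0.12,-0.1],"angular":[0,0,0],"jaw":0.085},
  {"offset":[0,0.15,-0.115],"angular":[0,0,0],"jaw":0.085},
])

```text
time_s: 15.9
eef_pos: [554.4, 160.1, 372.5]
ee_rot: [0.532, 0.847, -0.008, 0.001]
force: [-0.0, 0.8, -0.2]
grip_width: 0.99
```

```bash
python3 chk.py; python3 -c "
import cv2,numpy as np
a=cv2.imread('pics/scene6.png')[110:330,150:450];b=cv2.imread('pics/side6.png')[90:310,160:460]
cv2.imwrite('pics/v6.png',cv2.resize(np.vstack([a,b]),None,fx=1.36,fy=1.36))"
```

```text
t 15.9 p [554.4 160.1 372.5] q [ 0.426  0.663  0.982 -1.056  1.924  1.851] F [-0.   0.8 -0.2] w 0.99 tips 11.0
R [[1.0, -0.015, -0.008], [-0.014, -0.435, -0.901], [0.01, 0.901, -0.435]]
scene 2813 [[294, 192], [299, 243], [245, 245], [244, 194]] [[454.5, 123.9, 142.0], [655.4, 119.3, 142.0], [652.7, -23.7, 142.0], [453.0, -21.8, 142.0]]
side 1687 [[334, 205], [278, 223], [257, 201], [310, 186]] [[638.5, -38.1, 142.0], [448.1, -28.0, 142.0], [457.0, 112.8, 142.0], [647.5, 100.5, 142.0]]
```

View pics/v6.png

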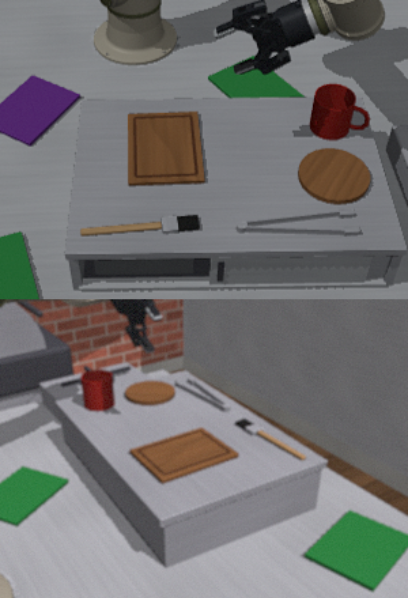

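The board lies flat, groove up and fully on the cabinet, with corners at scene (294,192), (299,243), (245,245) and (244,194). The mug and round board stand where they were and the arm is clear, so I'm handing in.

```bash
python3 -c "
from rig import ctrl
print(ctrl.finish_job())"
```

```text
the job is handed in; nothing more can be done
None
```

The board now lies flat on the cabinet, groove side up. It is wholly on the top, about 110 mm inside the right-hand rim, and the job is handed in.

- **Slide:** I pushed the board flat towards the right with the open fingers until it overhung the rim by about 45 mm.
- **Flip:** I gripped the overhanging end with one finger under it and one over it. I tipped it up over its inner edge to about 154°, then let it down on the lower finger and backed away. It dropped the last 15–20 mm or so on its own.
- **Last checks:** Both cameras show the board flat with the groove visible, spanning about x 453–655 and y −25 to 122 mm. In the pictures the mug, round board, brush and tongs look unmoved; I did not measure them again. The arm was clear with its force reading near zero, and the job took about 16 s.
- **Disagreements:** The two cameras differed by about 5–20 mm on the board's corners, worst at the far edges, which is too little to affect the result. The wrist force reading rose to about 8 N at vertical, because the board stood slightly longer below the grip than I had assumed; I raised the path by about 2 mm.

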